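Find the release notch behind the parts case and press the key

TASK

The blue parts case has a drawer without a pull; its release key sits in a notch somewhere along the black strip of the case's rear edge, out of sight. With the gripper's fingertips, run along that rear strip to find the notch, then press the key inside it fully home so that the drawer stands open, and come away. Grasp nothing, and leave the tape roll, the nut, the tape measure and the marker where they are.

Things in the scene. Friction and masses are not known exactly. Their poses are not given: they have to be found in the camera images.
- case: low blue steel case fixed to the bench, 122 (x) x 324 (y) x 65 (z) mm, turned by up to 0.3 rad. Origin: centre of its underside; x points from the drawer front (near the robot) to the rear edge, y along the rear edge, z up. The bench is free for 50 mm behind the black strip. Above its top plate only the tape roll and nut stand
- rear_edge (a point): middle of the rear edge: the point (60, 0, 63) mm of the case's frame, axes as the case's. The black strip runs through it from y = -69 to +69 mm; its upright rear face is at case x = +60 mm, its top at z = 63 mm. Beyond each end a blue end block stands 1 mm farther out (x = +61 mm). Below z = 26 mm is a plain black base, face at x = +59 mm
- strip_left (a point): left end of the black strip, the point (60, 69, 63) mm of the case's frame; the strip runs from here to strip_right
- strip_right (a point): right end of the black strip, the point (60, -69, 63) mm of the case's frame. Somewhere between the two ends is the one notch: 46 mm long along the edge, 10 mm deep to the key's face, open to the rear and to the top, floor at z = 26 mm. Its centre is anywhere within 45 mm of rear_edge to either side; no reading tells where
- key (a joint): travel of the release key in m: 0 as found, 0.007 fully home. The key is a black bar behind the strip, bare only in the notch: flat upright face at case x = +50 mm (10 mm inside the strip's face), from z = 29 to 62 mm. It moves in the case's -x direction (pressed from behind, toward the robot), takes about 6 N (friction) and stays. The blue top plate (z = 64 mm) ends at x = +36 mm, clear of a finger pressing it home
- drawer (a joint): how far the grey drawer stands out of the case's front, in m: 0 shut, about 0.021 with the key fully home; it is geared to the key (3 mm for each mm of key), and slides to the case's -x
- tape_roll: small roll of black tape lying flat on the case's top, 50 mm across, 19 mm high, loose; origin at its underside's centre
- nut: steel hexagon nut lying on the case's top, 35 mm across, 14 mm high, loose; origin at its underside's centre
- yellow_tape_measure: yellow tape measure, 36 x 84 x 62 mm, standing on the bench to the left of the case, loose; origin at its underside's centre
- blue_marker: white and blue marker pen, 132 mm long, 16 mm thick, lying on the bench to the right of the case, loose; origin at its underside's centre

How it is judged:
By the outcome, as a careful person would: the job done as asked, in the order asked, and still so for the second after the job is handed in, with the robot touching nothing.
It also fails if it takes over 45 s, if anything falls off the work surface, if the arm or the gripper's body presses on something with over 40 N, if the wrist force passes 120 N, or if a joint passes its speed limit or range.

ROBOT

A 6-joint arm with a two-finger parallel gripper is mounted at the origin on a cart in front of the work surface, level with it; the furniture and walls round the work are solid. World frame = base frame: x ahead of the robot, y to its left, z up, the work surface at z = 0. Lengths are in m, angles in rad, forces in N, time in s.
With the tool pointing down it reaches from about 0.275 to 0.875 m from the base axis. Payload 12.5 kg.
Tool frame: the origin (TCP) lies on the centre line of the jaws, within the pads' length; the fingertips stand r.finger_overhang ahead of it and the grasp point (between the pads) lies 3 mm ahead of it (r.finger_overhang is the distance from the TCP to the fingertips, in m); z points along the fingers, y is the direction in which the jaws open and shut (so a half turn about z gives the same grasp; the last joint's range is limited). The gripper opens to 85 mm and grips with 20 to 120 N. Pads are 22 mm wide; open, the fingers measure 114 mm over their backs; the gripper's body (76 mm by 85 mm) begins 54 mm behind the grasp point. The pads swing forward as they close: fully open they stand 13 mm farther back than shut.
Start: joints at [1.057, 0.351, 1.652, -0, 1.139, -0.085], TCP at [0.229, 0.5, 0.253] pointing down, gripper open.
Joint ranges: [-2.75, 2.75], [-0.79, 2.1], [0.01, 2.65], [-1.57, 4.71], [0.07, 3.14], [-2.87, 2.87]. Speed limits (rad/s): [2.22, 2.22, 2.79, 3.14, 3.14, 3.14].

INTERFACE

Orientations are given as a unit quaternion [x, y, z, w].
In Python, from cell import r, optics gives the robot as it stands. The module is installed in compiled form; this text tells all that it offers. Calls block until the motion is done:
- r.move_to(position, orientation): joint-space move of the TCP to a pose.
- r.move_linear(position, rot=None, vel=0.15): straight line of the TCP; rot=None keeps the orientation; vel is the mean speed in m/s.
- r.set_joints(angles): joint-space move.
- r.set_gripper(opening, squeeze=None): opening from 0.0 (shut) to 1.0 (fully open); squeeze is the grip in N (None keeps the last); returns when the fingers have stopped.
- r.sleep(seconds).
- r.inverse_kinematics(position, orientation): joint angles nearest the present ones, or None.
- optics.get_image(name): name is "side" or "top" or "wrist"; returns a dict with "pixels" (384x512x3 uint8, red, green, blue), "depth" (384x512 float32, m along the optical axis (not along the pixel's ray), 0 where there is no reading), "fx", "fy", "cx", "cy" (pixels), "camera_from_world" (4x4, takes a point from world to camera coordinates); the wrist camera has in their place "mount" (4x4, takes a point from camera to tool coordinates, whose origin is the TCP and whose axes are the flange's). Camera axes: x right, y down, z forward; pixel columns grow to the right and rows downward; lengths in m; the calibration is good to about 2 mm. A picture is of the moment at which its call begins: read the wrist's pose just before it.
A pose or a line that the arm cannot do raises r.PlanningError and nothing moves.
- r.hand_in(): hands the job in, once; it reports no verdict.
Readings, each from a call of its own:
- r.current_t(): time.
- r.current_q(): joint angles.
- r.current_qvel(): joint speeds.
- r.current_effort(): joint torques, N m.
- r.current_tool_pos(): TCP position.
- r.current_ee_rot(): TCP orientation.
- r.current_contact_force(): force on the tool from outside, world axes, zero at the start.
- r.current_torque(): the same for the moment, N m.
- r.current_opening(): opening from 0.0 (shut) to 1.0 (fully open).
Only numpy, scipy, OpenCV 4.12 (cv2) and the standard library are available. Lean on these libraries where they do the work, as an engineer would, in place of code of your own. Each camera call takes 0.05 s, during which the arm holds its last target.

## Working session

There is one attempt and no reset: what is moved stays moved. The work goes in short steps, each a Python script; the robot and the scene stay as the last script left them, time stands still between calls to the robot, and variables do not carry over. Pictures are saved under pics/ and viewed, and the job is handed in when it is done.

```bash
mkdir -p pics; python3 - <<'E'
from cell import r,optics
import cv2,numpy as np,pickle
print(r.current_t(),r.finger_overhang,r.current_tool_pos(),r.current_ee_rot(),r.current_opening())
for n in ("side","top"):
    im=optics.get_image(n); pickle.dump(im,open(n+".pkl","wb"))
    cv2.imwrite(f"pics/{n}0.png",im["pixels"][:,:,::-1])
E
```

```text
0.0 0.022 [0.22848921 0.49996629 0.25276203] [ 2.12751040e-01  9.77106268e-01 -5.52223139e-04 -1.74169229e-04] 0.9992357706693666
```

View pics/top0.png

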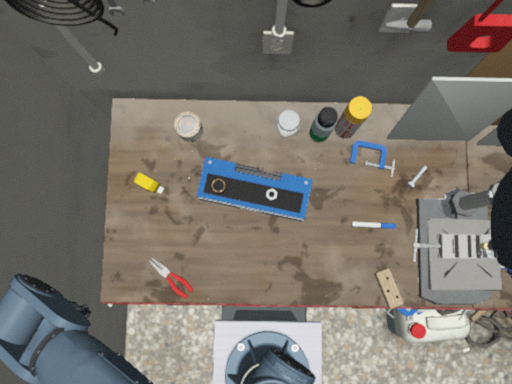

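View pics/side0.png

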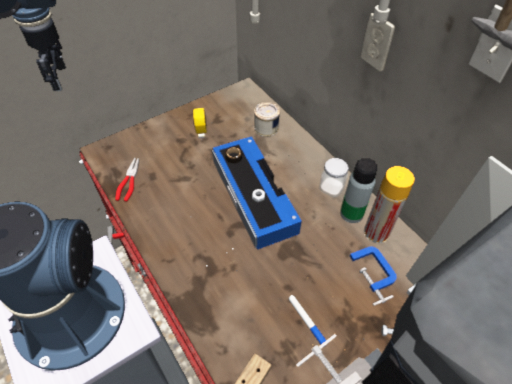

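The top view shows the case at about (255,188), with the strip on its far edge at row ~168. The roll is at (218,186), the nut at (271,194), the tape measure at (149,183) and the marker at (373,225). Next I enlarge the case.

```bash
python3 - <<'E'
import cv2,pickle
im=pickle.load(open("top.pkl","rb"));p=im["pixels"][145:230,185:325,::-1]
cv2.imwrite("pics/topc.png",cv2.resize(p,None,fx=5.7,fy=5.7,interpolation=cv2.INTER_CUBIC))
im=pickle.load(open("side.pkl","rb"));p=im["pixels"][125:255,200:310,::-1]
cv2.imwrite("pics/sidec.png",cv2.resize(p,None,fx=4.5,fy=4.5,interpolation=cv2.INTER_CUBIC))
E
```

```text
(no output)
```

View pics/topc.png

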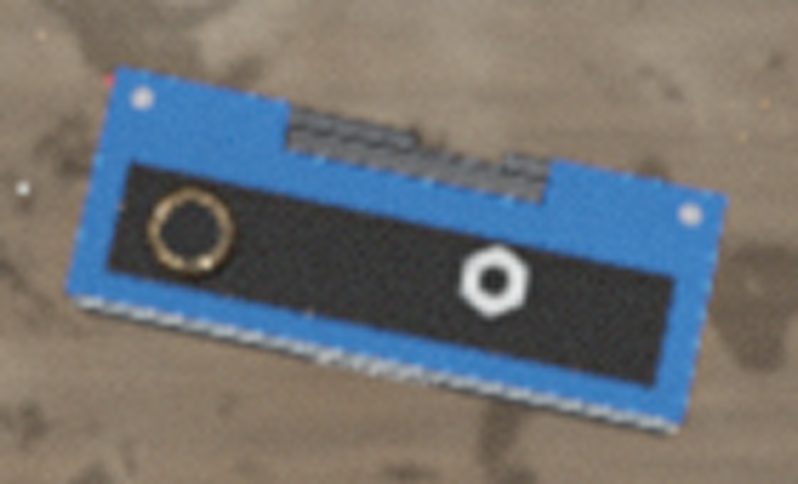

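View pics/sidec.png

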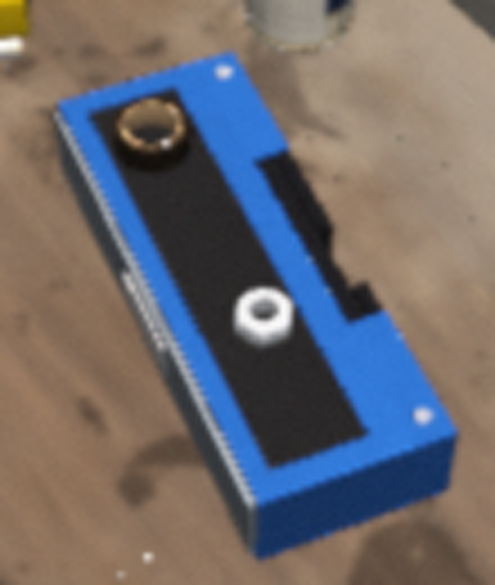

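Crop corners at the top: rear-left (120,68), rear-right (725,198), front-right (684,428), front-left (68,295). The strip ends are near (290,105) and (549,160), with a gap apparent at about 415–505.

```bash
cat > h.py <<'E'
import numpy as np,pickle
def ray(im,u,v,z):
    T=np.linalg.inv(im["camera_from_world"]);d=T[:3,:3]@np.array([(u-im["cx"])/im["fx"],(v-im["cy"])/im["fy"],1.]);o=T[:3,3]
    return o+d*(z-o[2])/d[2]
E
python3 - <<'E'
from h import *
def go(n,ox,oy,s,L):
    im=pickle.load(open(n+".pkl","rb"));out=[]
    for k,(a,b,z) in L.items():
        u,v=(a+.5)/s-.5+ox,(b+.5)/s-.5+oy
        p=ray(im,u,v,z);out.append(p);print(n,k,p.round(4),"depth z",end=" ")
        d=im["depth"][int(round(v)),int(round(u))];T=np.linalg.inv(im["camera_from_world"])
        print((T@np.array([(u-im["cx"])/im["fx"]*d,(v-im["cy"])/im["fy"]*d,d,1]))[:3].round(4))
    return out
P=go("top",185,145,5.7,dict(RL=(120,68,.065),RR=(725,198,.065),FR=(684,425,.065),FL=(68,293,.065),SL=(290,105,.063),SR=(549,160,.063),n1=(415,135,.063),n2=(505,155,.063)))
print([np.linalg.norm(P[i]-P[j]) for i,j in((0,1),(1,2),(2,3),(3,0))])
d=P[0]-P[1];print("yaw rear",np.arctan2(-d[0],d[1]));d=P[3]-P[2];print("yaw front",np.arctan2(-d[0],d[1]));print(np.mean(P[:4],0))
S=go("side",200,125,4.5,dict(RL=(232,53,.065),RR=(456,433,.065),FR=(254,505,.065),FL=(56,103,.065)))
d=S[0]-S[1];print(np.arctan2(-d[0],d[1]));d=S[3]-S[2];print(np.arctan2(-d[0],d[1]));print(np.mean(S,0))
print([np.linalg.norm(S[i]-S[j]) for i,j in((0,1),(1,2),(2,3),(3,0))])
E
```

```text
top RL [0.629  0.1943 0.065 ] depth z [0.6294 0.1945 0.0628]
top RR [ 0.5666 -0.12    0.065 ] depth z [ 0.5757 -0.1272  0.0037]
top FR [ 0.449  -0.0993  0.065 ] depth z [ 0.4535 -0.1064 -0.0042]
top FL [0.5112 0.2172 0.065 ] depth z [0.5112 0.2173 0.0646]
top SL [0.6115 0.1058 0.063 ] depth z [0.6115 0.1058 0.0633]
top SR [ 0.5851 -0.0289  0.063 ] depth z [ 0.5859 -0.0292  0.0578]
top n1 [0.5969 0.0407 0.063 ] depth z [0.597  0.0407 0.0627]
top n2 [ 0.5873 -0.0061  0.063 ] depth z [ 0.5981 -0.0085 -0.0034]
[np.float64(0.320395295146921), np.float64(0.1193680158749803), np.float64(0.3225455167973222), np.float64(0.12003105277540188)]
yaw rear -0.19608453650277602
yaw front -0.19394333199625746
[0.53895048 0.04806497 0.065     ]
side RL [0.6309 0.1922 0.065 ] depth z [0.6306 0.1918 0.0655]
side RR [ 0.5693 -0.1228  0.065 ] depth z [ 0.5996 -0.0929  0.0029]
side FR [ 0.4503 -0.0992  0.065 ] depth z [ 0.4575 -0.0889  0.0448]
side FL [0.5133 0.2172 0.065 ] depth z [0.5382 0.2677 0.0066]
-0.19318499190694877
-0.19668928181037257
[0.54095442 0.04684557 0.065     ]
[np.float64(0.3210088845341555), np.float64(0.12130106276161103), np.float64(0.3226317815936107), np.float64(0.1201858908489138)]
```

Case pose: centre (0.540, 0.0472), yaw about −0.195. Both views agree within 2 mm, and the measured sides are 321×120 against a nominal 324×122. Next I move behind the strip's left half with the gripper shut.

```bash
cat >> h.py <<'E'
from cell import r,optics
YAW=-0.195;C=np.array([.540,.0472]);ex=np.array([np.cos(YAW),np.sin(YAW)]);ey=np.array([-np.sin(YAW),np.cos(YAW)])
ph=(np.pi/2+YAW+np.pi/2)/2
Q=[np.cos(ph),np.sin(ph),0,0]
def W(x,y,z): return [*(C+ex*x+ey*y),z]
def loc():
    p=np.array(r.current_tool_pos());d=p[:2]-C;return np.array([d@ex,d@ey,p[2]])
def F():
    f=np.array(r.current_contact_force());return np.array([f[:2]@ex,f[:2]@ey,f[2]])
def go(x,y,z,v=.15): r.move_linear(W(x,y,z),None,v)
E
python3 - <<'E'
from h import *
print(r.inverse_kinematics(W(.085,.05,.18),Q))
r.set_gripper(0.0)
r.move_to(W(.085,.05,.18),Q)
print(r.current_t(),loc(),F(),r.current_ee_rot(),Q,r.current_opening(),r.current_q())
im=optics.get_image("side")
import cv2
cv2.imwrite("pics/s1.png",im["pixels"][:,:,::-1])
E
```

```text
[ 5.24230141e-02  5.85424328e-01  1.47537941e+00 -4.44089210e-16
  1.08078892e+00 -1.32337331e+00]
2.975 [0.08469172 0.05081886 0.18016222] [-1.09122345 -0.18404665 -0.29251961] [9.68976084e-02 9.95294351e-01 6.26179797e-05 6.59169026e-05] [np.float64(0.09734559684552463), np.float64(0.9952506391732631), 0, 0] 0.001956167644251022 [ 5.37496421e-02  5.85117294e-01  1.47546974e+00  1.17876311e-04
  1.08085647e+00 -1.32300238e+00]
```

View pics/s1.png

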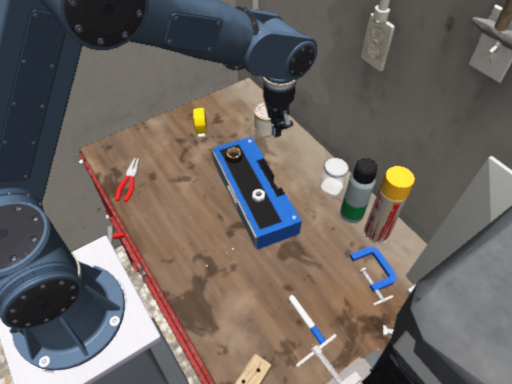

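The shut gripper hangs at about (283,128), behind the case's left half and clear of the can. I lower it and touch the strip.

```bash
python3 - <<'E'
from h import *
go(.085,.05,.064,.12); r.sleep(.2)
f0=F(); print(r.current_t(),loc(),f0)
x=.085
while x>.062:
    x-=.001; go(x,.05,.064,.02)
    f=F()-f0
    print(round(x,4),loc().round(4),f.round(2))
    if f[0]>3: break
print(r.current_t())
E
```

```text
4.3417 [0.08528938 0.05008771 0.06462796] [ 0.15912456 -0.02417498 -0.03472927]
0.084 [0.084  0.05   0.0641] [-0.16 -0.12  0.62]
0.083 [0.0829 0.05   0.064 ] [-0.65 -0.43  0.19]
0.082 [0.0819 0.05   0.064 ] [ 0.4  -0.43  0.19]
0.081 [0.081 0.05  0.064] [-0.6  -0.35  0.09]
0.08 [0.08  0.05  0.064] [-0.47  0.43 -0.23]
0.079 [0.0789 0.05   0.064 ] [ 0.07 -0.26  0.32]
0.078 [0.078 0.05  0.064] [-0.29  0.57  0.25]
0.077 [0.077 0.05  0.064] [-0.09 -0.47 -1.03]
0.076 [0.076 0.05  0.064] [-0.79 -1.59  0.68]
0.075 [0.075 0.05  0.064] [ 0.22  0.62 -0.37]
0.074 [0.0739 0.05   0.064 ] [-0.66 -0.75 -0.03]
0.073 [0.073 0.05  0.064] [-0.48 -0.02  0.69]
0.072 [0.072 0.05  0.064] [0.47 0.17 0.29]
0.071 [0.0715 0.05   0.0641] [ 5.09 -1.17 -2.08]
7.8417
```

Contact at tip x ≈ 60.3 mm, as the strip's face should be. Now I run right along it with a light force hold.

```bash
python3 - <<'E'
from h import *
x=.0710;y=.05;xc=.0714
f0=np.array([-.2,-.1,.1])
while y>-.052:
    y-=.003; go(x,y,.064,.04)
    f=F()-f0
    print(round(x,4),round(y,4),loc().round(4),f.round(1))
    n=0
    while f[0]<2 and n<4:
        n+=1; x-=.0005; go(x,y,.064,.03); f=F()-f0
        print("  in",round(x,4),loc().round(4),f.round(1))
    if n==4 and f[0]<2: print("NOTCH"); break
    if f[0]>8: x+=.0003
    if abs(f[1])>15: print("lateral");break
print(r.current_t())
E
```

```text
0.071 0.047 [0.0715 0.047  0.0643] [ 5.   0.3 -1.9]
0.071 0.044 [0.0715 0.044  0.0643] [ 4.9  1.  -0.7]
0.071 0.041 [0.0716 0.0411 0.0644] [5.7 0.4 0.3]
0.071 0.038 [0.0715 0.0381 0.0643] [ 5.3  1.1 -0.5]
0.071 0.035 [0.0716 0.0351 0.0643] [ 6.   1.3 -1. ]
0.071 0.032 [0.0716 0.0321 0.0643] [ 3.6  0.2 -0. ]
0.071 0.029 [0.0716 0.0291 0.0644] [ 5.1  1.  -0.1]
0.071 0.026 [0.0716 0.0261 0.0644] [ 4.3 -0.   0.4]
0.071 0.023 [0.0716 0.0231 0.0644] [ 5.2  0.3 -0. ]
0.071 0.02 [0.0716 0.0201 0.0644] [ 5.4  1.1 -0.2]
0.071 0.017 [0.0716 0.0171 0.0644] [4.7 1.2 0.3]
0.071 0.014 [0.0716 0.0141 0.0644] [ 5.4  0.6 -0.3]
0.071 0.011 [0.0716 0.0111 0.0644] [5.1 0.9 0.3]
0.071 0.008 [0.0716 0.0081 0.0644] [5.3 0.2 0.2]
0.071 0.005 [0.0716 0.0051 0.0644] [ 5.7  0.2 -0.3]
0.071 0.002 [0.0716 0.0021 0.0644] [ 5.6  1.  -0.3]
0.071 -0.001 [ 0.0716 -0.0009  0.0645] [4.8 0.4 1.7]
0.071 -0.004 [ 0.0714 -0.0039  0.0644] [5.3 1.1 1.6]
0.071 -0.007 [ 0.0702 -0.0072  0.0636] [ 1.2  0.3 -0.8]
  in 0.0705 [ 0.0702 -0.007   0.0638] [-0.4  0.4 -0.5]
  in 0.07 [ 0.0699 -0.007   0.064 ] [-0.7  0.5 -0.8]
  in 0.0695 [ 0.0695 -0.007   0.064 ] [ 0.7  1.  -0.7]
  in 0.069 [ 0.069 -0.007  0.064] [ 0.5 -0.5 -0.9]
NOTCH
13.5917
```

The face fell away at y ≈ −5 mm, so the tip is inside the notch. I feel for the right end wall, centre the tip and press.

```bash
python3 - <<'E'
from h import *
f0=np.array([-.2,-.1,.1])
x=.066;y=-.008
go(x,y,.064,.03)
while y>-.05:
    y-=.002; go(x,y,.064,.04); f=F()-f0
    print(round(y,4),loc().round(4),f.round(1))
    if f[1]>3 : break
print(r.current_t())
yr=loc()[1]; yc=(yr-.005)/2
go(x,yc,.064,.04); print("centre",yc,loc().round(4),(F()-f0).round(1))
while x>.0535:
    x-=.001; go(x,yc,.064,.025); f=F()-f0
    print(round(x,4),loc().round(4),f.round(1))
    if f[0]>25 or abs(f[1])>15 or abs(f[2])>15: break
print(r.current_t())
E
```

```text
-0.01 [ 0.0674 -0.0096  0.0647] [ 7.1  2.8 -1.3]
-0.012 [ 0.0657 -0.0121  0.0639] [ 0.3 -0.2 -0.7]
-0.014 [ 0.0658 -0.0142  0.0639] [ 0.4 -0.2 -0.5]
-0.016 [ 0.066  -0.0161  0.064 ] [0.2 1.  0.6]
-0.018 [ 0.066  -0.0181  0.064 ] [ 0.1  0.4 -0.1]
-0.02 [ 0.066  -0.0201  0.064 ] [ 1.  -0.4  0.4]
-0.022 [ 0.066  -0.0221  0.064 ] [-0.2  0.5  0.8]
-0.024 [ 0.066  -0.0241  0.064 ] [ 0.1 -0.5 -0.5]
-0.026 [ 0.066  -0.0261  0.064 ] [ 0.3  0.1 -0.6]
-0.028 [ 0.066  -0.0281  0.064 ] [-0.2  0.3  0. ]
-0.03 [ 0.066  -0.0301  0.064 ] [0.2 0.2 0.3]
-0.032 [ 0.066  -0.0308  0.064 ] [ 0.6 11.1 -0.5]
16.85
centre -0.01789605025936721 [ 0.066  -0.0178  0.064 ] [ 0.  -0.3  0.2]
0.065 [ 0.0649 -0.0181  0.064 ] [0.6 0.1 0.6]
0.064 [ 0.0639 -0.0179  0.064 ] [ 0.9 -0.  -0.4]
0.063 [ 0.0629 -0.0179  0.064 ] [ 0.1  0.2 -0.6]
0.062 [ 0.0619 -0.0179  0.064 ] [0.8 0.1 0.3]
0.061 [ 0.0615 -0.0179  0.0641] [ 5.6 -0.5 -2.7]
0.06 [ 0.0605 -0.0179  0.0642] [ 4.4 -0.2 -2.5]
0.059 [ 0.0595 -0.0179  0.0642] [ 4.8 -0.9 -1.8]
0.058 [ 0.0584 -0.0179  0.0642] [ 5.5 -0.1 -2.6]
0.057 [ 0.0574 -0.0179  0.0641] [ 6.1  1.6 -2.5]
0.056 [ 0.0563 -0.0179  0.0641] [ 5.5  0.4 -1.3]
0.055 [ 0.0553 -0.0179  0.0641] [ 4.7 -0.2 -1.1]
0.054 [ 0.0546 -0.0179  0.0642] [ 7.1 -0.3 -2.3]
0.053 [ 0.0545 -0.0179  0.0643] [11.3  0.8 -4.9]
20.6
```

The key met the tip at 61.5 mm and reached a hard stop at 54.5 mm, which is 7 mm of travel. I press a little firmer, then withdraw.

```bash
python3 - <<'E'
from h import *
import cv2
go(.0515,-.0179,.064,.02); r.sleep(.3); print(loc().round(4),F().round(1))
go(.085,-.0179,.064,.06); print(loc().round(4),F().round(1))
go(.085,-.0179,.2,.12)
r.move_to([.25,.45,.25],Q)
print(r.current_t(),r.current_tool_pos(),F())
for n in ("side","top"):
    im=optics.get_image(n);p0=pickle.load(open(n+".pkl","rb"))
    b=(slice(145,230),slice(185,325)) if n=="top" else (slice(125,255),slice(200,310))
    ims=[cv2.resize(i["pixels"][b][:,:,::-1],None,fx=3.4 if n=="side" else 2.8,fy=3.4 if n=="side" else 2.8,interpolation=cv2.INTER_CUBIC) for i in (p0,im)]
    cv2.imwrite(f"pics/{n}_cmp.png",np.hstack(ims)); cv2.imwrite(f"pics/{n}_end.png",im["pixels"][:,:,::-1])
E
```

```text
[ 0.0542 -0.0179  0.0644] [ 18.    0.  -10.8]
[ 0.0846 -0.0179  0.0638] [-0.1  0.4 -0. ]
25.2083 [0.25066202 0.44975882 0.24989129] [-0.24214761  0.77277311  0.19680083]
```

View pics/side_cmp.png

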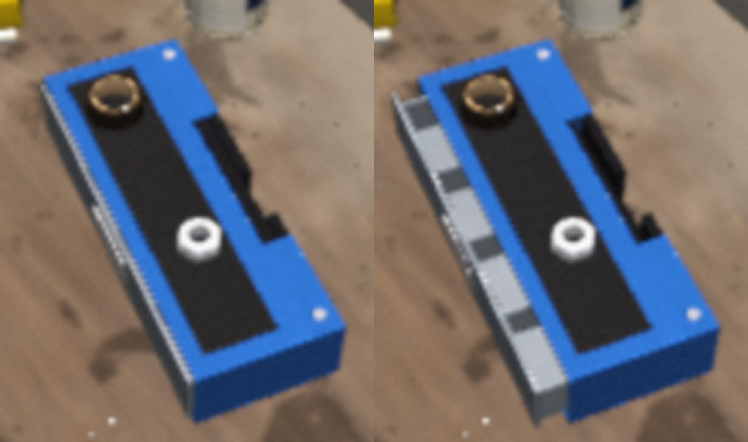

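View pics/top_cmp.png

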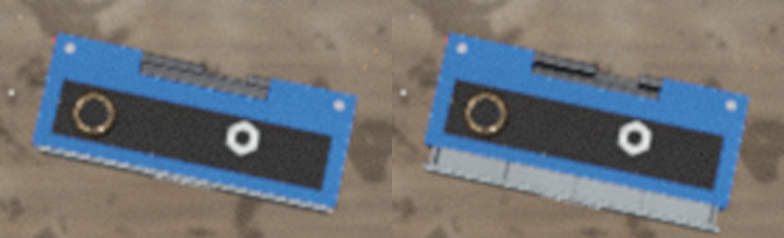

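View pics/top_end.png

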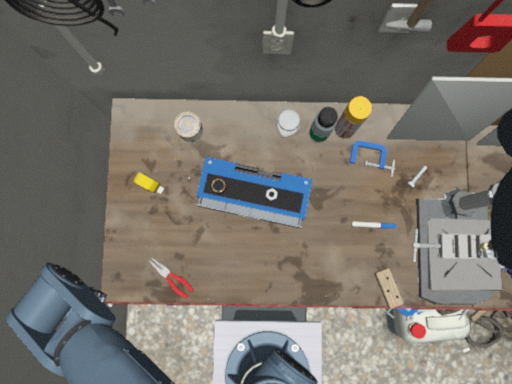

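The before/after pictures show the grey drawer standing out of the front. The roll (218,186), nut (271,194), tape measure (149,183) and marker (373,225) are unmoved, and the arm is clear.

```bash
python3 -c "
from cell import r
r.hand_in();print(r.current_t())"
```

```text
the job is handed in; nothing more can be done
the job is handed in; nothing more can be done
```

The key is pressed fully home, the drawer stands open, and the job was handed in at about 25 s.

- **Finding the notch:** I ran the shut fingertips along the rear strip from case y = +50 mm at about 5 N. The face fell away at y ≈ −5 mm. After feeling the notch's right end wall, I put its centre at y ≈ −18 mm.
- **Pressing the key:** It took about 5–6 N over 7.0 mm, from 61.5 to 54.5 mm at the TCP, and then met a hard stop. I held it there at 18 N before backing away.
- **Last checks:** The pictures show the drawer out. The tape roll, nut, tape measure and marker are at the same pixels as before. The wrist force is near zero with the arm clear.
- **Not measured:** I judged the drawer open by eye and did not measure how far it stands out.
- **One small bump:** On first entering the notch, the tip brushed its left corner with about 7 N and slid in without harm.

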